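Load furniture feet into their sanding cradles

TASK

Get the four loose beech furniture feet ready for sanding: stand each one upright in the plywood cradle whose recess has its shape and size, the large round foot in the large round recess, the small round foot in the small round one, the square foot in the square one and the long foot in the oblong one. Each must sit right down on the rubber floor of its recess, and all four must be left there, standing still.

Things in the scene. Friction and masses are not known exactly. Their poses are not given: they have to be found in the camera images.
- big_round_mid (a point): Large round furniture foot of beech, a turned upright cylinder 60 mm in diameter and 64 mm tall, dark bolt hole in the top. The point is its centre, half-way up (32 mm above its underside); z runs up the foot.
- small_round_mid (a point): Small round furniture foot of beech, a turned upright cylinder 42 mm in diameter and 64 mm tall, dark bolt hole in the top. The point is its centre, half-way up (32 mm above its underside); z runs up the foot.
- square_mid (a point): Square furniture foot of beech, an upright block 50 x 50 mm and 64 mm tall, dark bolt hole in the top; x and y square to its sides. The point is its centre, half-way up (32 mm above its underside); z runs up the foot.
- bar_mid (a point): Long furniture foot of beech, an oblong block 110 mm long (its x), 32 mm wide (its y) and 64 mm tall, two dark bolt holes in the top. The point is its centre, half-way up (32 mm above its underside); z runs up the foot.
- big_round_cradle_floor (a point): Cradle of the large round foot. Plywood cradle, fixed to the bench (it cannot be moved), 13 mm high, with a black rubber-lined recess 7 mm deep in its top; 96 x 96 mm outside, recess round, 72 mm in diameter. The point is the centre of the recess floor, 6 mm above the bench; the rim is 7 mm above the point.
- small_round_cradle_floor (a point): Cradle of the small round foot. Plywood cradle, fixed to the bench (it cannot be moved), 13 mm high, with a black rubber-lined recess 7 mm deep in its top; 78 x 78 mm outside, recess round, 54 mm in diameter. The point is the centre of the recess floor, 6 mm above the bench; the rim is 7 mm above the point.
- square_cradle_floor (a point): Cradle of the square foot. Plywood cradle, fixed to the bench (it cannot be moved), 13 mm high, with a black rubber-lined recess 7 mm deep in its top; 86 x 86 mm outside, recess square, 62 x 62 mm; x and y square to its sides. The point is the centre of the recess floor, 6 mm above the bench; the rim is 7 mm above the point.
- bar_cradle_floor (a point): Cradle of the long foot. Plywood cradle, fixed to the bench (it cannot be moved), 13 mm high, with a black rubber-lined recess 7 mm deep in its top; 146 x 68 mm outside, recess oblong, 122 mm along its x and 44 mm along its y. The point is the centre of the recess floor, 6 mm above the bench; the rim is 7 mm above the point.
Things that resemble listed ones, but are neither listed nor needed, are in the scene too. What is shaped like the part that bears big_round_mid but orange or pink is not meant.

How it is judged:
By the outcome, as a careful person would: the job done as asked, in the order asked, and still so for the second after the job is handed in, with the robot touching nothing.
It also fails if it takes over 99 s, if anything falls off the work surface, if the arm or the gripper's body presses on something with over 40 N, if the wrist force passes 120 N, or if a joint passes its speed limit or range.

ROBOT

A 6-joint arm with a two-finger parallel gripper is mounted at the origin on the work surface. World frame = base frame: x ahead of the robot, y to its left, z up, the work surface at z = 0. Lengths are in mm, angles in degrees, forces in N, time in s.
With the tool pointing down it reaches from about 300 to 850 mm from the base axis. Payload 4.2 kg.
Tool frame: the origin (TCP) lies between the finger pads; the fingertips stand ahead of it and the grasp point (between the pads) lies 3 mm ahead of it (nose_length is the z of the fingertips in the tool frame, in mm); z points along the fingers, y is the line along which they close (so a half turn about z gives the same grasp; the last joint's range is limited). The gripper opens to 91 mm and grips with 3 to 60 N. Pads are 32 mm wide; open, the fingers measure 118 mm over their backs; the gripper's body (76 mm by 178 mm) begins 60 mm behind the grasp point.
Start: joints at [-73.51, 18.312, 89.639, -0, 72.044, -1.146], TCP at [174.206, -547.99, 235.976] pointing down, gripper open.
Joint ranges: [-177.97, 177.97], [-48.28, 115.42], [12.27, 149.76], [-77.06, 257.06], [2.81, 150.46], [-146.56, 146.56]. Speed limits (degrees/s): [147.25, 147.25, 180, 180, 180, 180].

INTERFACE

Orientations are given as [roll, pitch, yaw] about the fixed x, y, z axes, in that order (R = Rz(yaw) Ry(pitch) Rx(roll)).
In Python, from workcell import state, grab_frame, camera_params, job_done, nose_length gives the robot as it stands.
- The arm moves only by the tool step_arm, never from a script. Its argument "plan" is a list that holds one entry, the list of rows, each a list of 5 numbers: the shift along the tool's x, y, z in cm, then the turn about the tool's z in rad, then the opening, from 0 (shut) to 1 (fully open). In form: [[[x, y, z, turn, gripper], ...]]. A call has 1 to 20 rows; each row is the pose to reach, as a shift and turn from the pose commanded when the call began, along the tool's axes at that moment; what a row does not reach only later rows make up. A row lasts 1/8 s, in which the tool goes at most 62.5 mm and 10.7 degrees, less where a joint would pass 70% of its speed; a pose out of reach is approached as far as the arm can. A call with a gripper value outside its range is refused whole. The fingers move at their own pace and stop on an object; "newtons" is the grip in N (left out, the last holds). Time passes only in rows, so rows that repeat a pose let the fingers close. It gives the time, the measured TCP pose, the force, the opening and the grip force at its end, in the units of the state.
- state(): the state, without advancing time (a new reading comes with each control period).
- grab_frame(name): name is "scene" or "top" or "wrist"; returns the picture (384x512x3 uint8, blue, green, red); there is no depth.
- camera_params(name): a dict with "camera_matrix" (3x3 intrinsics, pixels), "k1" (the pictures are not rectified: a ray, as slopes to the right and down, at radius r is drawn at 1 + k1 r^2 times it, then the intrinsics apply), "R" (3x3) and "t" (3): a world point X has camera coordinates R X + t; the wrist camera has in their place "mount" (4x4, takes a point from camera to tool coordinates, whose origin is the TCP and whose axes are the flange's). Camera axes: x right, y down, z forward; pixel columns grow to the right and rows downward; lengths in mm; the calibration is good to about 2 mm. A picture is of the moment at which its call begins: read the wrist's pose just before it. camera_params takes no time and is no camera call.
- job_done(): hands the job in; it is judged then, once.
The state is a dict: "time_s": time; "qpos": joint angles; "qvel": joint speeds; "effort": joint torques, N m; "ee_pos": TCP position; "ee_rot": TCP orientation; "force": force on the tool from outside, world axes, zero at the start; "torque": the same for the moment, N m; "gripper_width": finger opening in mm; "gripper_force": force on a finger pad.
Only numpy, scipy, OpenCV 4.12 (cv2) and the standard library are available. Lean on these libraries where they do the work, as an engineer would, in place of code of your own. Each camera call takes 0.05 s, during which the arm holds its last target. There are 200 camera calls.

## Working session

There is one attempt and no reset: what is moved stays moved. The work goes in short steps, Python scripts to look and compute and a tool call to move; the robot and the scene stay as the last step left them, time stands still between calls to the robot, and variables do not carry over. Pictures are saved under pics/ and viewed, at most 14 in all, crops included, and the job is handed in when it is done.

Besides the shell and the picture viewer there is one more tool, called after "Emit:" by a JSON object that holds its "fn" and its "kwargs". step_arm: Moves the arm, as the interface text tells. Its arguments: {"type":"object","properties":{"plan":{"type":"array","items":{"type":"array","items":{"type":"array","items":{"type":"number"}}}},"newtons":{"type":"number"}},"required":["plan"]}

```bash
mkdir -p pics; python3 - <<'E'
from workcell import *
import cv2
print(state()); print(nose_length if not callable(nose_length) else nose_length())
for n in("top","scene"):
    cv2.imwrite(f"pics/{n}0.png",grab_frame(n)); print(n,camera_params(n))
print(camera_params("wrist"))
E
```

```text
{'time_s': 0.0, 'qpos': array([-7.35092523e+01,  1.83504094e+01,  8.97076402e+01,  2.81141448e-04,
        7.20419146e+01, -1.14518128e+00]), 'qvel': array([-0.10386748, -0.00380528,  0.03213571,  0.02376442, -0.02041539,
       -0.02999089]), 'effort': array([ 2.07886544e-03, -4.12458801e+01, -2.31972009e+01,  7.30533572e-02,
        4.55062289e-02, -1.32514192e-04]), 'ee_pos': array([ 174.08239208, -547.52297795,  235.1242198 ]), 'ee_rot': array([-1.79900061e+02, -2.26510811e-03,  1.76358401e+01]), 'force': array([-0.38835785,  0.57198911, -0.58161338]), 'torque': array([-0.04544897, -0.01760703, -0.04532527]), 'gripper_force': 0.0, 'gripper_width': 90.79573545854036}
22.0
top {'camera_matrix': array([[458.53300828,   0.        , 257.09480105],
       [  0.        , 458.53300828, 202.48856937],
       [  0.        ,   0.        ,   1.        ]]), 'k1': -0.1712156106178466, 'R': array([[ 0.0091764 , -0.99986708,  0.01347661],
       [-0.9909823 , -0.01089488, -0.13354915],
       [ 0.13367823, -0.01212958, -0.99095056]]), 't': array([  21.7705489 ,  506.10091078, 1269.27688033])}
sc
[... 265 characters left out ...]
 0.75319611,  0.14221281, -0.64223916],
       [-0.62895822, -0.1302201 , -0.76645567]]), 't': array([  61.96603719, -343.14825099, 1410.29721068])}
{'camera_matrix': array([[302.2170895 ,   0.        , 254.42357883],
       [  0.        , 302.2170895 , 193.41875806],
       [  0.        ,   0.        ,   1.        ]]), 'k1': -0.06152629395516775, 'mount': array([[-2.75730923e-04, -9.66036667e-01, -2.58404879e-01,
         7.24903303e+01],
       [ 9.99999947e-01, -2.21213416e-04, -2.40052115e-04,
        -3.72816699e-01],
       [ 1.74736519e-04, -2.58404932e-01,  9.66036677e-01,
        -1.47979418e+02],
       [ 0.00000000e+00,  0.00000000e+00,  0.00000000e+00,
         1.00000000e+00]])}
```

View pics/top0.png

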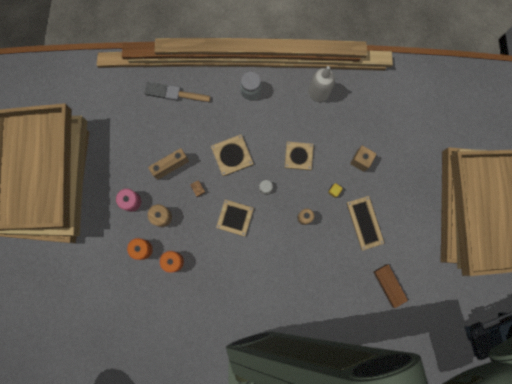

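View pics/scene0.png

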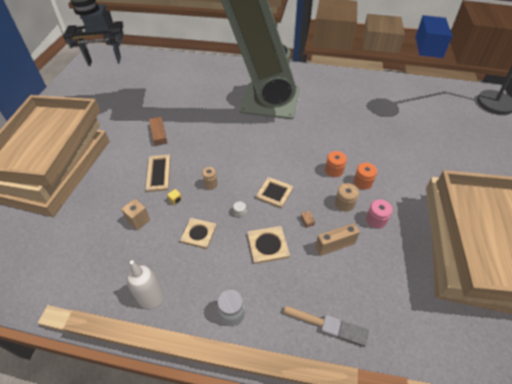

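```bash
cat > h.py <<'E'
import numpy as np, cv2
from scipy.spatial.transform import Rotation as Ro
from workcell import *
def cam(n,s=None):
    p=camera_params(n)
    if n!="wrist": return p["camera_matrix"],p["k1"],p["R"],np.array(p["t"])
    s=s or state(); Rt=Ro.from_euler("xyz",s["ee_rot"],degrees=True).as_matrix(); M=p["mount"]
    R=(Rt@M[:3,:3]).T; c=Rt@M[:3,3]+s["ee_pos"]
    return p["camera_matrix"],p["k1"],R,-R@c
def proj(C,X):
    K,k,R,t=C
    return cv2.projectPoints(np.atleast_2d(X).astype(float),cv2.Rodrigues(R)[0],t,K,np.array([k,0,0,0,0.]))[0][:,0]
def unproj(C,uv,z):
    K,k,R,t=C
    n=cv2.undistortPointsIter(np.array(uv,float).reshape(-1,1,2),K,np.array([k,0,0,0,0.]),None,None,(3,100,1e-10))[:,0]
    d=np.c_[n,np.ones(len(n))]@R; o=-R.T@t
    return o+d*((np.array(z)-o[2])/d[:,2])[:,None]
E
python3 - <<'E'
from h import *
im=cv2.imread("pics/top0.png")
cv2.imwrite("pics/crop1.png",cv2.resize(im[135:275,115:385],None,fx=2.9,fy=2.9,interpolation=cv2.INTER_CUBIC))
sc=cv2.imread("pics/scene0.png")
cv2.imwrite("pics/crop2.png",cv2.resize(sc[145:275,110:400],None,fx=2.7,fy=2.7,interpolation=cv2.INTER_CUBIC))
C=cam("top")
for n,uv,z in [("big",(158,215),64),("small",(306,216),64),("sq",(364,158),64),("bar",(168,163),64),("cbig",(232,155),6),("csm",(299,156),6),("csq",(236,217),6),("cbar",(366,222),6)]:
    print(n,unproj(C,[uv],z).round(0))
E
```

```text
big [[464. 302.  64.]]
small [[ 465. -109.   64.]]
sq [[ 633. -277.   64.]]
bar [[611. 280.  64.]]
cbig [[650. 102.   6.]]
csm [[650. -96.   6.]]
csq [[467.  87.   6.]]
cbar [[ 456. -293.    6.]]
```

View pics/crop1.png

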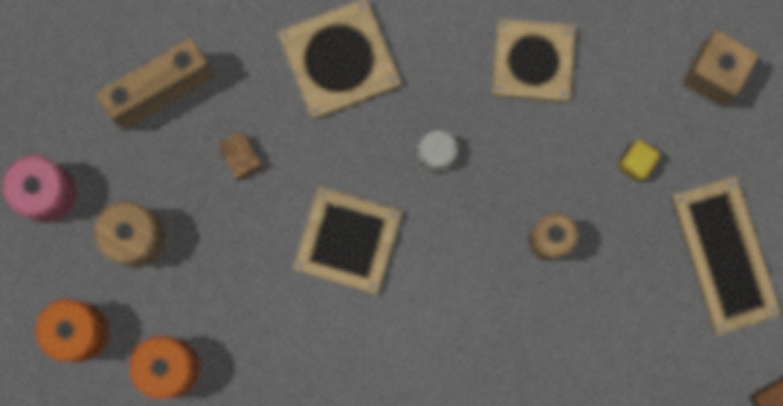

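View pics/crop2.png

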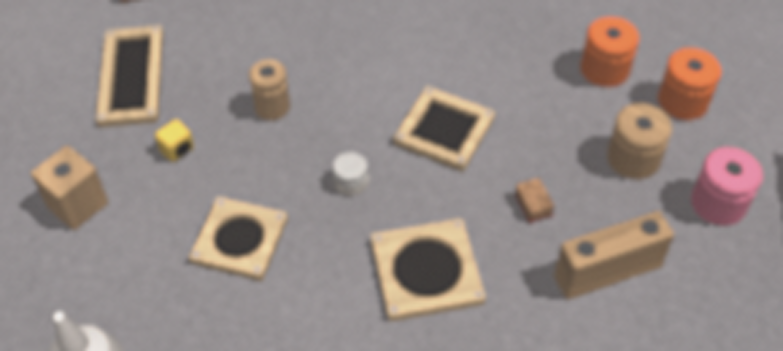

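```bash
python3 - <<'E'
from h import *
im=cv2.imread("pics/top0.png"); C=cam("top")
f=lambda p:(np.array(p,float)+.5)/2.9-.5+[115,135]
for n,p in [("big",(124,231)),("small",(556,233)),("sq",(727,61)),("bar",[(119,96),(182,61)])]:
    X=unproj(C,np.atleast_2d(f(p)),64); print(n,X[:,:2].round(0).tolist())
    if n=="bar": print(X.mean(0)[:2], np.degrees(np.arctan2(*(X[1]-X[0])[1::-1])), np.linalg.norm(X[1]-X[0]))
c=unproj(C,f([(718,31),(757,62),(731,95),(694,66)]),64); print("sq top",c.mean(0)[:2],[np.linalg.norm(c[i]-c[i-1]).round() for i in range(4)],np.degrees(np.arctan2(*(c[1]-c[0])[1::-1])))
hsv=cv2.cvtColor(im,cv2.COLOR_BGR2HSV)
m=((hsv[...,1]>60)&(hsv[...,2]>125)).astype(np.uint8)
for n,uv in [("cbig",(232,155)),("csm",(299,156)),("csq",(236,217)),("cbar",(366,222))]:
    best=None
    for ct in cv2.findContours(m,cv2.RETR_EXTERNAL,cv2.CHAIN_APPROX_NONE)[0]:
        if cv2.pointPolygonTest(ct,uv,False)>0: best=ct
    if best is None: print(n,"none"); continue
    X=unproj(C,best[:,0].astype(float),13)[:,:2]; (c,s,a)=cv2.minAreaRect(X.astype(np.float32)); print(n,np.round(c,1),np.round(s,1),round(a,1))
E
```

```text
big [[466.0, 304.0]]
small [[468.0, -110.0]]
sq [[640.0, -281.0]]
bar [[597.0, 314.0], [633.0, 254.0]]
[615.13415457 284.02907183] -59.80199274221419 70.12865056699405
sq top [ 637.5455537  -278.81734936] [np.float64(44.0), np.float64(49.0), np.float64(43.0), np.float64(46.0)] -128.56448296172152
cbig [650.2 103.2] [96.2 95.9] 22.0
csm [650.9 -93.9] [78. 78.] 85.6
csq [465.   91.7] [85.9 86.5] 74.0
cbar [ 453.5 -288.3] [145.4  68.2] 17.2
```

```bash
cat >> h.py <<'E'
def go(x,y,z,yaw=None):
    s=state(); R=Ro.from_euler("xyz",s["ee_rot"],degrees=True).as_matrix()
    d=R.T@(np.array([x,y,z])-s["ee_pos"])/10
    t=0 if yaw is None else -np.radians((yaw-s["ee_rot"][2]+180)%360-180)
    print("shift cm",d.round(2),"turn rad",round(t,3),"at",s["ee_pos"].round(1),s["ee_rot"].round(2),"t",s["time_s"].round(2))
E
python3 -c "
from h import *
go(639,-280,200,51.4)"
```

```text
Traceback (most recent call last):
  File "h.py", line 22, in go
    print("shift cm",d.round(2),"turn rad",round(t,3),"at",s["ee_pos"].round(1),s["ee_rot"].round(2),"t",s["time_s"].round(2))
                                                                                                         ^^^^^^^^^^^^^^^^^
AttributeError: 'float' object has no attribute 'round'
```

```bash
sed -i 's/s\["time_s"\].round(2)/round(s["time_s"],2)/' h.py
python3 -c "
from h import *
go(639,-280,200,51.4)"
```

```text
shift cm [ 52.41 -11.41   3.54] turn rad -0.589 at [ 174.1 -547.6  235.2] [-179.91   -0.     17.64] t 0.1
```

Emit:
{"fn": "step_arm", "kwargs": {"plan": [[[52.4,-11.4,0,-0.589,1],[52.4,-11.4,0,-0.589,1],[52.4,-11.4,0,-0.589,1],[52.4,-11.4,0,-0.589,1],[52.4,-11.4,0,-0.589,1],[52.4,-11.4,0,-0.589,1],[52.4,-11.4,0,-0.589,1],[52.4,-11.4,0,-0.589,1],[52.4,-11.4,3.5,-0.589,1],[52.4,-11.4,3.5,-0.589,1],[52.4,-11.4,3.5,-0.589,1],[52.4,-11.4,3.5,-0.589,1]]]}}

```text
time_s: 1.6
ee_pos: [638.5, -281.8, 202.4]
ee_rot: [179.9, -0.0, 51.3]
force: [-0.1, 0.5, -0.1]
gripper_width: 91.2
gripper_force: 0.0
```

```bash
python3 - <<'E'
from h import *
s=state(); im=grab_frame("wrist"); C=cam("wrist",s)
print(s["ee_pos"],s["ee_rot"],s["time_s"])
# overlay predicted top square
a=np.radians(51.4); R=np.array([[np.cos(a),-np.sin(a)],[np.sin(a),np.cos(a)]])
c=np.array([[25,25],[25,-25],[-25,-25],[-25,25]])@R.T+[639,-280]
p=proj(C,np.c_[c,[64]*4]); print(p.round(0).tolist(), proj(C,[[639,-280,64]]).round(0))
cv2.imwrite("pics/w1.png",im)
E
```

```text
[ 638.49939138 -281.76841494  202.36494495] [ 1.79888759e+02 -5.77266672e-03  5.12994432e+01] 1.6
[[228.0, 163.0], [280.0, 163.0], [279.0, 212.0], [229.0, 212.0]] [[254. 188.]]
```

View pics/w1.png

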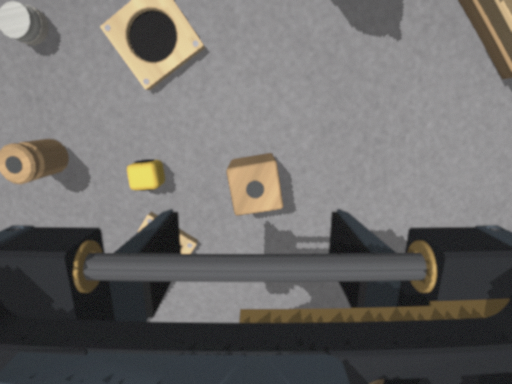

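```bash
python3 - <<'E'
from h import *
C=cam("wrist"); im=cv2.imread("pics/w1.png")
X=unproj(C,[(255,189),(234,214),(283,208.)],64); print(X.round(1)); d=X[2]-X[1]; print(np.linalg.norm(d),np.degrees(np.arctan2(d[1],d[0]))%90)
cv2.imwrite("pics/w1c.png",cv2.resize(im[140:230,210:300],None,fx=6,fy=6,interpolation=cv2.INTER_CUBIC))
E
```

```text
[[ 639.2 -281.5   64. ]
 [ 606.7 -288.5   64. ]
 [ 648.7 -314.1   64. ]]
49.23887649964797 58.587668868584416
```

View pics/w1c.png

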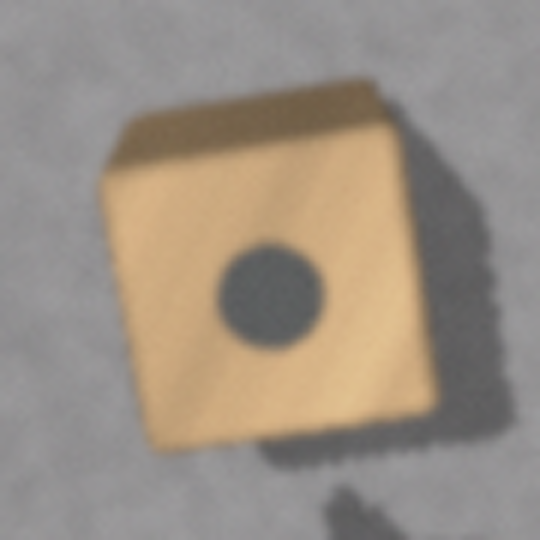

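```bash
python3 -c "
from h import *
go(639.2,-281.5,45,60)"
```

```text
shift cm [ 0.06  0.   15.74] turn rad -0.152 at [ 638.5 -281.8  202.4] [ 1.7988e+02 -1.0000e-02  5.1290e+01] t 1.65
```

Emit:
{"fn": "step_arm", "kwargs": {"plan": [[[0.06,0,8,-0.152,1],[0.06,0,13,-0.152,1],[0.06,0,15.7,-0.152,1],[0.06,0,15.7,-0.152,1],[0.06,0,15.7,-0.152,1],[0.06,0,15.7,-0.152,0],[0.06,0,15.7,-0.152,0],[0.06,0,15.7,-0.152,0],[0.06,0,15.7,-0.152,0],[0.06,0,15.7,-0.152,0]]], "newtons": 25}}

```text
time_s: 2.9
ee_pos: [639.5, -280.1, 44.0]
ee_rot: [180.0, 0.0, 60.1]
force: [-0.1, 0.2, 1.0]
gripper_width: 49.6
gripper_force: 25.0
```

```bash
python3 -c "
from h import *
go(465,91.7,120,74)"
```

```text
shift cm [ 23.53 -33.66  -7.6 ] turn rad -0.243 at [ 639.5 -280.1   44. ] [179.99   0.    60.1 ] t 2.9
```

Emit:
{"fn": "step_arm", "kwargs": {"plan": [[[0,0,-5,0,0],[3,-4,-7.6,-0.1,0],[23.5,-33.7,-7.6,-0.243,0],[23.5,-33.7,-7.6,-0.243,0],[23.5,-33.7,-7.6,-0.243,0],[23.5,-33.7,-7.6,-0.243,0],[23.5,-33.7,-7.6,-0.243,0],[23.5,-33.7,-7.6,-0.243,0],[23.5,-33.7,-7.6,-0.243,0],[23.5,-33.7,-7.6,-0.243,0],[23.5,-33.7,-7.6,-0.243,0]]]}}

```text
time_s: 4.28
ee_pos: [465.1, 90.7, 119.9]
ee_rot: [180.0, 0.0, 73.9]
force: [0.2, -0.0, -0.9]
gripper_width: 49.6
gripper_force: 25.0
```

```bash
python3 - <<'E'
from h import *
s=state(); im=grab_frame("wrist"); C=cam("wrist",s)
a=np.radians(74); R=np.array([[np.cos(a),-np.sin(a)],[np.sin(a),np.cos(a)]])
q=np.array([[1,1],[1,-1],[-1,-1],[-1,1]])
for h,z in((43,13),(31,13)):
    p=proj(C,np.c_[q*h@R.T+[465,91.7],[z]*4]); cv2.polylines(im,[p.round().astype(int)],True,(0,0,255),1)
cv2.imwrite("pics/w2.png",im)
go(465,91.7,52,74)
E
```

```text
shift cm [ 0.1  -0.04  6.79] turn rad -0.002 at [465.1  90.6 119.9] [1.7999e+02 1.0000e-02 7.3910e+01] t 4.33
```

View pics/w2.png

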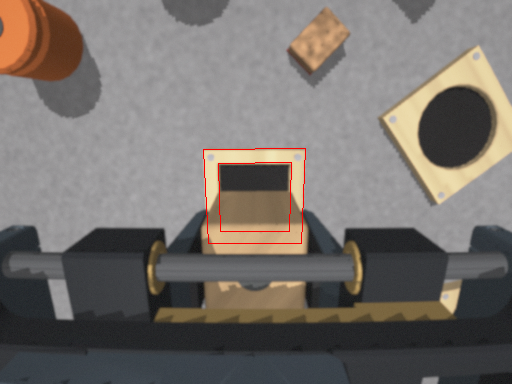

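Emit:
{"fn": "step_arm", "kwargs": {"plan": [[[0.2,0,4,0,0],[0.2,0,5.5,0,0],[0.2,0,6.3,0,0],[0.2,0,6.8,0,0],[0.2,0,6.9,0,0],[0.2,0,6.9,0,0],[0.2,0,6.9,0,0.8],[0.2,0,6.9,0,0.8],[0.2,0,6.9,0,0.8],[0.2,0,6.9,0,0.8]]]}}

```text
time_s: 5.58
ee_pos: [465.1, 93.6, 51.0]
ee_rot: [180.0, -0.0, 74.0]
force: [0.5, 0.5, -0.3]
gripper_width: 73.1
gripper_force: 0.0
```

```bash
python3 -c "
from h import *
go(466,303,170,90)"
```

```text
shift cm [ 20.16  -5.67 -11.9 ] turn rad -0.279 at [465.1  93.6  51. ] [179.99  -0.    74.02] t 5.58
```

```bash
python3 -c "
from h import *
go(466,303,190,105)"
```

```text
shift cm [ 20.16  -5.67 -13.9 ] turn rad -0.541 at [465.1  93.6  51. ] [179.99  -0.    74.02] t 5.58
```

Emit:
{"fn": "step_arm", "kwargs": {"plan": [[[0,0,-5,0,0.8],[0,0,-10,0,1],[20.2,-5.7,-13.9,-0.541,1],[20.2,-5.7,-13.9,-0.541,1],[20.2,-5.7,-13.9,-0.541,1],[20.2,-5.7,-13.9,-0.541,1],[20.2,-5.7,-13.9,-0.541,1],[20.2,-5.7,-13.9,-0.541,1],[20.2,-5.7,-13.9,-0.541,1]]]}}

```text
time_s: 6.7
ee_pos: [465.7, 302.0, 189.6]
ee_rot: [-179.9, 0.0, 104.9]
force: [0.4, -1.3, 0.1]
gripper_width: 90.9
gripper_force: 0.0
```

```bash
python3 - <<'E'
from h import *
s=state(); im=grab_frame("wrist"); C=cam("wrist",s)
go(466,303,190,105)
p=proj(C,[[466,303,64]])[0]; x,y=p.astype(int)
a=np.linspace(0,6.283,40); q=proj(C,np.c_[466+30*np.cos(a),303+30*np.sin(a),0*a+64]); print(p)
g=cv2.cvtColor(im,cv2.COLOR_BGR2GRAY)[y-20:y+20,x-20:x+20]
n,l,st,ce=cv2.connectedComponentsWithStats((g<90).astype(np.uint8)); print([(st[i,4],(ce[i]+[x-20,y-20]).round(1),unproj(C,[ce[i]+[x-20,y-20]],64).round(1)) for i in range(1,n) if st[i,4]>50])
cv2.polylines(im,[q.round().astype(int)],True,(0,0,255),1); cv2.imwrite("pics/w3.png",im)
E
```

```text
shift cm [ 0.08  0.04 -0.03] turn rad -0.001 at [465.8 302.2 189.7] [-1.7996e+02  3.0000e-02  1.0492e+02] t 6.75
[255.37384878 192.42805021]
[]
```

View pics/w3.png

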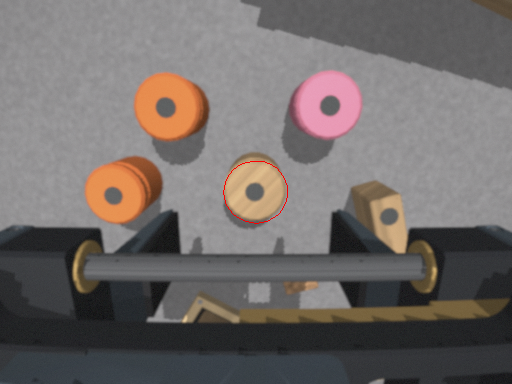

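Emit:
{"fn": "step_arm", "kwargs": {"plan": [[[0.1,0,7,0,1],[0.1,0,12,0,1],[0.1,0,14.4,0,1],[0.1,0,14.4,0,1],[0.1,0,14.4,0,0],[0.1,0,14.4,0,0],[0.1,0,14.4,0,0],[0.1,0,14.4,0,0]]]}}

```text
time_s: 7.75
ee_pos: [465.9, 304.5, 46.8]
ee_rot: [179.9, -0.0, 105.0]
force: [-1.5, -0.3, 5.6]
gripper_width: 59.3
gripper_force: 25.0
```

```bash
python3 -c "
from h import *
go(650.2,103.2,130,105)"
```

```text
shift cm [-24.22  12.6   -8.31] turn rad 0.0 at [465.9 304.5  46.8] [ 1.7993e+02 -1.0000e-02  1.0501e+02] t 7.75
```

Emit:
{"fn": "step_arm", "kwargs": {"plan": [[[0,0,-4,0,0],[0,0,-8.3,0,0],[-24.2,12.6,-8.3,0,0],[-24.2,12.6,-8.3,0,0],[-24.2,12.6,-8.3,0,0],[-24.2,12.6,-8.3,0,0],[-24.2,12.6,-8.3,0,0],[-24.2,12.6,-8.3,0,0],[-24.2,12.6,-8.3,0,0]]]}}

```text
time_s: 8.88
ee_pos: [648.7, 104.4, 128.6]
ee_rot: [-179.9, -0.0, 105.1]
force: [0.6, 1.6, -1.7]
gripper_width: 59.7
gripper_force: 25.0
```

```bash
python3 - <<'E'
from h import *
s=state(); im=grab_frame("wrist"); C=cam("wrist",s)
a=np.radians(22); R=np.array([[np.cos(a),-np.sin(a)],[np.sin(a),np.cos(a)]])
q=np.array([[1,1],[1,-1],[-1,-1],[-1,1]])
p=proj(C,np.c_[q*48@R.T+[650.2,103.2],[13]*4]); cv2.polylines(im,[p.round().astype(int)],True,(0,0,255),1)
cv2.imwrite("pics/w4.png",im)
go(650.2,103.2,53,105)
E
```

```text
shift cm [-0.19  0.11  7.58] turn rad 0.002 at [648.7 104.7 128.8] [-1.7993e+02 -4.0000e-02  1.0510e+02] t 8.93
```

View pics/w4.png

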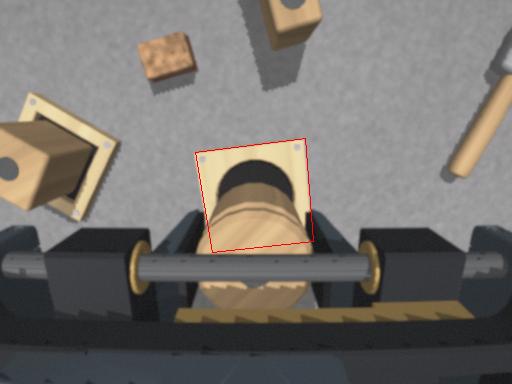

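Emit:
{"fn": "step_arm", "kwargs": {"plan": [[[-0.1,0.1,4.5,0,0],[-0.1,0.1,6,0,0],[-0.1,0.1,7,0,0],[-0.1,0.1,7.5,0,0],[-0.1,0.1,7.7,0,0],[-0.1,0.1,7.7,0,0],[-0.1,0.1,7.7,0,0.9],[-0.1,0.1,7.7,0,0.9],[-0.1,0.1,7.7,0,0.9],[-0.1,0.1,7.7,0,0.9]]]}}

```text
time_s: 10.18
ee_pos: [651.2, 102.5, 51.9]
ee_rot: [180.0, 0.0, 105.0]
force: [0.1, 1.0, -0.2]
gripper_width: 82.0
gripper_force: 0.0
```

```bash
python3 -c "
from h import *
go(615,284,200,120.2)"
```

```text
shift cm [ 18.46   1.2  -14.81] turn rad -0.265 at [651.2 102.5  51.9] [180.     0.   105.01] t 10.18
```

Emit:
{"fn": "step_arm", "kwargs": {"plan": [[[0,0,-5,0,0.9],[0,0,-10,0,1],[18.5,1.2,-14.8,-0.265,1],[18.5,1.2,-14.8,-0.265,1],[18.5,1.2,-14.8,-0.265,1],[18.5,1.2,-14.8,-0.265,1],[18.5,1.2,-14.8,-0.265,1],[18.5,1.2,-14.8,-0.265,1],[18.5,1.2,-14.8,-0.265,1]]]}}

```text
time_s: 11.3
ee_pos: [615.2, 282.8, 199.5]
ee_rot: [-179.9, 0.0, 120.1]
force: [0.1, 0.1, 0.7]
gripper_width: 91.2
gripper_force: 0.0
```

```bash
python3 - <<'E'
from h import *
s=state(); im=grab_frame("wrist"); C=cam("wrist",s)
go(615,284,200,120.2)
a=np.radians(120.2); R=np.array([[np.cos(a),-np.sin(a)],[np.sin(a),np.cos(a)]])
p=proj(C,np.c_[np.array([[55,16],[55,-16],[-55,-16],[-55,16]])@R.T+[615,284],[64]*4]); cv2.polylines(im,[p.round().astype(int)],True,(0,0,255),1)
cv2.imwrite("pics/w5f.png",im); cv2.imwrite("pics/w5.png",cv2.resize(im[110:290,180:330],None,fx=3,fy=3,interpolation=cv2.INTER_CUBIC))
E
```

```text
shift cm [ 0.09  0.03 -0.04] turn rad -0.002 at [615.2 283.  199.6] [-1.7995e+02  1.0000e-02  1.2009e+02] t 11.35
```

View pics/w5.png

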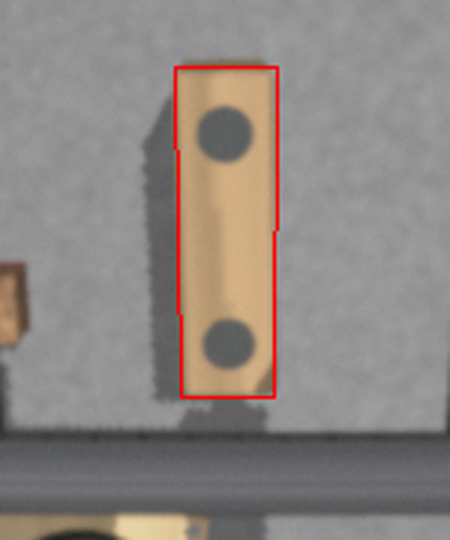

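Emit:
{"fn": "step_arm", "kwargs": {"plan": [[[0.1,0,7,0,0.85],[0.1,0,12,0,0.75],[0.1,0,15.4,0,0.75],[0.1,0,15.4,0,0.75],[0.1,0,15.4,0,0],[0.1,0,15.4,0,0],[0.1,0,15.4,0,0],[0.1,0,15.4,0,0],[0.1,0,15.4,0,0]]], "newtons": 30}}

```text
time_s: 12.48
ee_pos: [614.7, 285.4, 46.8]
ee_rot: [179.9, 0.0, 120.2]
force: [-0.9, -1.8, 4.1]
gripper_width: 31.8
gripper_force: 29.9
```

```bash
python3 -c "
from h import *
go(453.5,-288.3,135,17.2)"
```

```text
shift cm [-41.48 -42.77  -8.85] turn rad 1.798 at [614.7 285.4  46.8] [1.7994e+02 1.0000e-02 1.2020e+02] t 12.47
```

Emit:
{"fn": "step_arm", "kwargs": {"plan": [[[0,0,-4,0,0],[0,0,-8.8,0,0],[-41.5,-42.8,-8.9,1.798,0],[-41.5,-42.8,-8.9,1.798,0],[-41.5,-42.8,-8.9,1.798,0],[-41.5,-42.8,-8.9,1.798,0],[-41.5,-42.8,-8.9,1.798,0],[-41.5,-42.8,-8.9,1.798,0],[-41.5,-42.8,-8.9,1.798,0],[-41.5,-42.8,-8.9,1.798,0],[-41.5,-42.8,-8.9,1.798,0],[-41.5,-42.8,-8.9,1.798,0],[-41.5,-42.8,-8.9,1.798,0],[-41.5,-42.8,-8.9,1.798,0],[-41.5,-42.8,-8.9,1.798,0],[-41.5,-42.8,-8.9,1.798,0]]]}}

```text
time_s: 14.48
ee_pos: [453.5, -287.8, 135.0]
ee_rot: [-180.0, 0.0, 17.3]
force: [-0.5, 0.6, -0.8]
gripper_width: 31.7
gripper_force: 30.0
```

```bash
python3 - <<'E'
from h import *
s=state(); im=grab_frame("wrist"); C=cam("wrist",s)
a=np.radians(17.2); R=np.array([[np.cos(a),-np.sin(a)],[np.sin(a),np.cos(a)]])
q=np.array([[1,1],[1,-1],[-1,-1],[-1,1]])
p=proj(C,np.c_[q*[73,34]@R.T+[453.5,-288.3],[13]*4]); cv2.polylines(im,[p.round().astype(int)],True,(0,0,255),1)
cv2.imwrite("pics/w6.png",im)
go(453.5,-288.3,53,17.2)
E
```

```text
shift cm [-0.01  0.04  8.2 ] turn rad 0.001 at [ 453.5 -287.9  135. ] [180.     0.    17.27] t 14.53
```

View pics/w6.png

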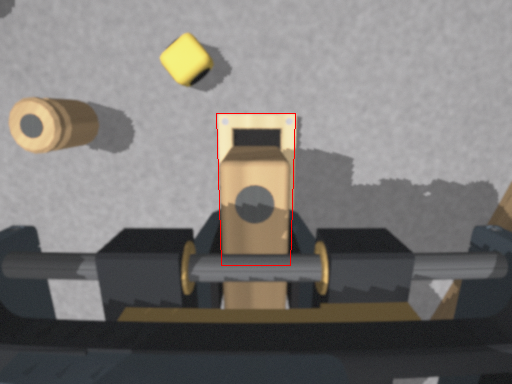

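Emit:
{"fn": "step_arm", "kwargs": {"plan": [[[0.15,0,5,0,0],[0.15,0,6.7,0,0],[0.15,0,7.6,0,0],[0.15,0,8.1,0,0],[0.15,0,8.3,0,0],[0.15,0,8.3,0,0],[0.15,0,8.3,0,0.7],[0.15,0,8.3,0,0.7],[0.15,0,8.3,0,0.7],[0.15,0,8.3,0,0.7]]]}}

```text
time_s: 15.78
ee_pos: [454.6, -288.3, 52.0]
ee_rot: [180.0, -0.0, 17.2]
force: [0.3, -0.6, 0.4]
gripper_width: 63.5
gripper_force: 0.0
```

```bash
python3 -c "
from h import *
go(467,-109.5,200,50)"
```

```text
shift cm [  6.46 -16.72 -14.81] turn rad -0.573 at [ 454.6 -288.3   52. ] [179.99  -0.    17.17] t 15.78
```

Emit:
{"fn": "step_arm", "kwargs": {"plan": [[[0,0,-5,0,0.7],[0,0,-10,0,0.8],[6.5,-16.7,-14.8,-0.573,0.8],[6.5,-16.7,-14.8,-0.573,0.8],[6.5,-16.7,-14.8,-0.573,0.8],[6.5,-16.7,-14.8,-0.573,0.8],[6.5,-16.7,-14.8,-0.573,0.8],[6.5,-16.7,-14.8,-0.573,0.8],[6.5,-16.7,-14.8,-0.573,0.8]]]}}

```text
time_s: 16.9
ee_pos: [467.1, -110.6, 199.4]
ee_rot: [-180.0, 0.0, 49.9]
force: [1.0, -0.1, 0.4]
gripper_width: 73.1
gripper_force: 0.0
```

```bash
python3 - <<'E'
from h import *
s=state(); im=grab_frame("wrist"); C=cam("wrist",s)
go(467,-109.5,45,50)
a=np.linspace(0,6.283,40); q=proj(C,np.c_[467+21*np.cos(a),-109.5+21*np.sin(a),0*a+64]); print(proj(C,[[467,-109.5,64]]))
cv2.polylines(im,[q.round().astype(int)],True,(0,0,255),1); cv2.imwrite("pics/w7.png",im)
E
```

```text
shift cm [ 0.07 -0.07 15.45] turn rad -0.002 at [ 467.2 -110.5  199.5] [-1.7996e+02  3.0000e-02  4.9890e+01] t 16.95
[[254.21779705 189.54432984]]
```

View pics/w7.png

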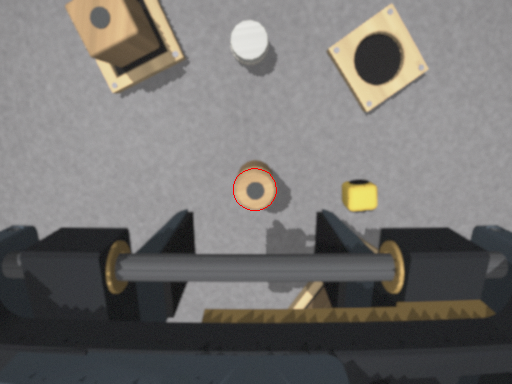

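Emit:
{"fn": "step_arm", "kwargs": {"plan": [[[0,0,7,0,0.8],[0,0,12,0,0.8],[0,0,15.4,0,0.8],[0,0,15.4,0,0.8],[0,0,15.4,0,0],[0,0,15.4,0,0],[0,0,15.4,0,0],[0,0,15.4,0,0],[0,0,15.4,0,0]]], "newtons": 25}}

```text
time_s: 18.08
ee_pos: [468.1, -109.7, 46.9]
ee_rot: [179.9, -0.0, 50.0]
force: [-0.3, -0.5, 6.8]
gripper_width: 41.2
gripper_force: 25.0
```

```bash
python3 -c "
from h import *
go(650.9,-93.9,130,80)"
```

```text
shift cm [12.97 13.01 -8.27] turn rad -0.523 at [ 468.1 -109.7   46.9] [ 1.799e+02 -4.000e-02  5.001e+01] t 18.07
```

Emit:
{"fn": "step_arm", "kwargs": {"plan": [[[0,0,-4,0,0],[0,0,-8.3,0,0],[13,13,-8.3,-0.523,0],[13,13,-8.3,-0.523,0],[13,13,-8.3,-0.523,0],[13,13,-8.3,-0.523,0],[13,13,-8.3,-0.523,0],[13,13,-8.3,-0.523,0],[13,13,-8.3,-0.523,0]]]}}

```text
time_s: 19.2
ee_pos: [649.5, -93.7, 129.5]
ee_rot: [180.0, 0.0, 79.9]
force: [0.2, -0.1, -0.3]
gripper_width: 41.8
gripper_force: 25.0
```

```bash
python3 - <<'E'
from h import *
s=state(); im=grab_frame("wrist"); C=cam("wrist",s)
a=np.radians(85.6); R=np.array([[np.cos(a),-np.sin(a)],[np.sin(a),np.cos(a)]])
q=np.array([[1,1],[1,-1],[-1,-1],[-1,1]])
p=proj(C,np.c_[q*39@R.T+[650.9,-93.9],[13]*4]); cv2.polylines(im,[p.round().astype(int)],True,(0,0,255),1)
cv2.imwrite("pics/w8.png",im)
go(650.9,-93.9,53,80)
E
```

```text
shift cm [-0.    0.11  7.65] turn rad -0.001 at [649.8 -93.7 129.5] [179.99   0.    79.94] t 19.25
```

View pics/w8.png

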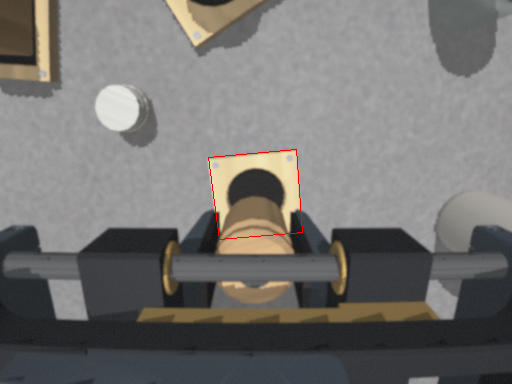

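Emit:
{"fn": "step_arm", "kwargs": {"plan": [[[0,0.1,4.5,0,0],[0,0.1,6,0,0],[0,0.1,7,0,0],[0,0.1,7.5,0,0],[0,0.1,7.7,0,0],[0,0.1,7.7,0,0],[0,0.1,7.7,0,0.7],[0,0.1,7.7,0,0.7],[0,0.1,7.7,0,0.7],[0,0.1,7.7,0,0.7]]]}}

```text
time_s: 20.5
ee_pos: [651.5, -93.7, 51.9]
ee_rot: [-180.0, 0.0, 80.0]
force: [0.2, 0.5, 0.5]
gripper_width: 63.8
gripper_force: 0.0
```

Emit:
{"fn": "step_arm", "kwargs": {"plan": [[[0,0,-5,0,0.7],[0,0,-11,0,0.7],[0,0,-16,0,0.7],[-25,-15,-22,0,0.7],[-25,-25,-22,0,0.7],[-25,-25,-22,0,0.7],[-25,-25,-22,0,0.7],[-25,-25,-22,0,0.7],[-25,-25,-22,0,0.7],[-25,-25,-22,0,0.7]]]}}

```text
time_s: 21.75
ee_pos: [359.8, -297.6, 272.9]
ee_rot: [179.9, 0.1, 79.7]
force: [0.3, 0.6, -0.3]
gripper_width: 64.1
gripper_force: 0.0
```

```bash
python3 - <<'E'
from h import *
s=state(); print(s["ee_pos"])
im=grab_frame("scene"); top=grab_frame("top")
a=cv2.resize(im[130:280,90:350],(780,450),interpolation=cv2.INTER_CUBIC)
cv2.imwrite("pics/fs.png",a)
cv2.imwrite("pics/ft.png",cv2.resize(top[125:275,190:410],None,fx=3.5,fy=3.5,interpolation=cv2.INTER_CUBIC))
E
```

```text
[ 359.75440877 -297.63371625  272.91606396]
```

View pics/fs.png

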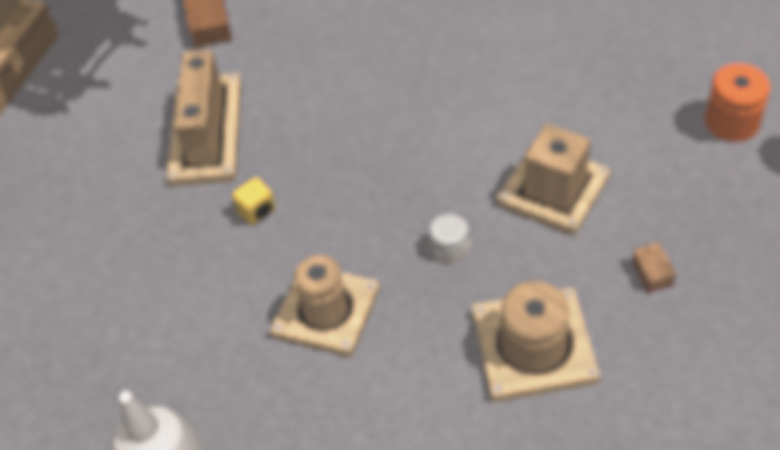

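The scene crop shows all four feet upright inside their matching recesses: long at (195,120), square at (557,170), small round at (320,295) and large round at (535,325). Black floor is visible around each, and the gripper is clear.

```bash
python3 -c "
from workcell import *
print(job_done())"
```

```text
the job is handed in; nothing more can be done
None
```

All four feet are standing upright in their matching cradles, checked in the final scene picture, and the job was handed in at about 22 s.

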